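# Put the sample dishes away on the spring lift

## Robot

A 6-joint arm with a two-finger parallel gripper is mounted at the origin on the work surface. World frame = base frame: x ahead of the robot, y to its left, z up, the work surface at z = 0. Lengths are in m, angles in degrees, forces in N, time in s.
With the tool pointing down it reaches from about 0.375 to 0.9 m from the base axis. Payload 3.1 kg.
Tool frame: the origin (TCP) lies midway between the tips of the shut fingers; the grasp point (between the pads) lies 19 mm behind it; x points along the fingers, y is the direction in which the jaws open and shut, and the axes are right-handed (so a half turn about x gives the same grasp; the last joint's range is limited). The gripper opens to 87 mm and grips with 3 to 60 N. Pads are 19 mm wide; open, the fingers measure 117 mm over their backs; the gripper's body (75 mm by 190 mm) begins 51 mm behind the grasp point.
Start: joints at [-73.94, 30.224, 82.088, -0, 67.689, -10.227], TCP at [0.277, -0.56, 0.223] pointing down, gripper open.
Joint ranges: [-176.69, 176.69], [-43.24, 126.21], [12.49, 139.97], [-82, 262], [0, 151.66], [-163.58, 163.58]. Speed limits (degrees/s): [159.86, 159.86, 180, 180, 180, 180].

## Interface

Orientations are given as [roll, pitch, yaw] about the fixed x, y, z axes, in that order (R = Rz(yaw) Ry(pitch) Rx(roll)).
In Python, from bench import manip gives the robot as it stands. The module is installed in compiled form; this text tells all that it offers.
- The arm moves only by the tool play_rows, never from a script. Its argument "increments" is one flat list of numbers, 6 for each row, row after row: the shift along the tool's x, y, z in cm, then the turn, a rotation vector about the tool's x, y, z in degrees. A call has 1 to 20 rows; each row is the pose to reach, as a shift and turn from the pose measured when the call began, along the tool's axes at that moment; what a row does not reach only later rows make up. A row lasts 1/8 s, in which the tool goes at most 62.5 mm and 10.7 degrees, less where a joint would pass 70% of its speed; a pose out of reach is approached as far as the arm can. A call with a gripper value outside its range is refused whole. "claw" is the opening, from -1 (shut) to 1 (fully open), set as the call begins (left out, the last holds). The fingers move at their own pace and stop on an object; "squeeze" is the grip in N (left out, the last holds). Time passes only in rows, so rows that repeat a pose let the fingers close. It gives the time, the measured TCP pose, the force and the opening at its end, in the units of the state.
- manip.get_obs(): the state, without advancing time (a new reading comes with each control period).
- manip.camera(name): name is "scene" or "side" or "wrist"; returns a dict with "img" (420x560x3 uint8, blue, green, red), "range_z" (420x560 float32, m along the optical axis (not along the pixel's ray), 0 where there is no reading), "fovy" (degrees; the focal length in pixels is half the picture's height over the tangent of half this angle, whatever the lens; pixels are square), "cx", "cy" (the principal point, pixels), "k1" (the pictures are not rectified: a ray, as slopes to the right and down, at radius r is drawn at 1 + k1 r^2 times it, then the intrinsics apply), "position" and "rotation" of the camera in the world; the wrist camera has in their place "hand_eye" (4x4, takes a point from camera to tool coordinates, whose origin is the TCP and whose axes are the tool frame's). Camera axes: x right, y down, z forward; pixel columns grow to the right and rows downward; lengths in m; the calibration is good to about 2 mm. A picture is of the moment at which its call begins: read the wrist's pose just before it.
- manip.job_done(): hands the job in, once; it reports no verdict.
The state is a dict: "time": time; "joints": joint angles; "qvel": joint speeds; "joint_torque": joint torques, N m; "position": TCP position; "ee_rot": TCP orientation; "force": force on the tool from outside, world axes, zero at the start; "torque": the same for the moment, N m; "width": finger opening in m.
Only numpy, scipy, OpenCV 4.12 (cv2) and the standard library are available. Lean on these libraries where they do the work, as an engineer would, in place of code of your own. Each camera call takes 0.05 s, during which the arm holds its last target.

## Task

Put the lidded sample dishes away: pile the three round ones on the spring-loaded platform of the dish lift, the largest at the bottom, the medium one on it and the smallest on top, each centred on what is below, and set the square dish flat inside the grey tray. Set every dish down gently, lid up and never dropped or tipped over, and leave the bottle, the tip box and the cell counter where they stand.

Things in the scene. Friction and masses are not known exactly. Their poses are not given: they have to be found in the camera images.
- large_dish_mid (a point): White porcelain sample dish with a closed, flat, fixed lid and a flat underside; round, the largest: 66 mm in diameter, 24 mm high, about 140 g. The point is its centre, 12 mm above its underside; z is up through the lid.
- medium_dish_mid (a point): White porcelain sample dish with a closed, flat, fixed lid and a flat underside; round, the medium one: 54 mm in diameter, 22 mm high, about 100 g. The point is its centre, 11 mm above its underside; z is up through the lid.
- small_dish_mid (a point): White porcelain sample dish with a closed, flat, fixed lid and a flat underside; round, the smallest: 42 mm in diameter, 20 mm high, about 60 g. The point is its centre, 10 mm above its underside; z is up through the lid.
- square_dish_mid (a point): White porcelain sample dish with a closed, flat, fixed lid and a flat underside; square, 50 x 50 mm, 22 mm high, about 90 g. The point is its centre, 11 mm above its underside; x and y are square to its sides, z is up through the lid.
- platform_top (a point): Centre of the upper face of the dish lift's platform, a flat round aluminium disc 92 mm in diameter. It stands out of a fixed white round housing (116 mm across, rim 50 mm above the bench, on a 130 mm square foot). Empty, the face is 95 mm above the bench. The platform only moves straight up and down on a soft spring of about 100 N/m: under the weight of each dish it sinks some 5 to 15 mm, at most 42 mm in all, and always stays above the rim. z is up.
- tray: Fixed open grey plastic tray, 180 mm (its x) by 120 mm (its y), 18 mm high, walls and floor 4 mm thick (inside 172 x 112 mm). Its origin is the centre of its underside, on the bench, so the inner floor is 4 mm higher.
- stain_bottle: Bystander: small amber bottle with a white cap, 48 mm in diameter, 95 mm high. Origin at the centre of its underside.
- tip_box: Bystander: pipette-tip box with a yellow lid, 87 x 122 mm, 52 mm high. Origin at the centre of its underside.
- counter: Bystander: flat white cell counter with a display and keys, 78 x 130 mm, 33 mm high. Origin at the centre of its underside.
Mind the look-alikes: they are no part of the job. Leave any blue or yellow look-alike of the part that bears medium_dish_mid alone.

How it is judged (in metres and radians):
At the end, for the whole second after the job is handed in: Large dish on the platform within 13 mm of its centre, medium on large and small on medium within 12 mm (heights within 4 mm of contact); square dish on the tray floor, within 65 mm (x) and 35 mm (y) of its centre; all upright within 0.1 rad and slower than 0.02 m/s (horizontal distance between large_dish_mid and platform_top below 0.013 m and z of large_dish_mid in the frame of platform_top between 0.008 and 0.016 m and horizontal distance between medium_dish_mid and large_dish_mid below 0.012 m and z of medium_dish_mid in the frame of large_dish_mid between 0.019 and 0.027 m and horizontal distance between small_dish_mid and medium_dish_mid below 0.012 m and z of small_dish_mid in the frame of medium_dish_mid between 0.017 and 0.025 m and x of square_dish_mid in the frame of tray between -0.065 and 0.065 m and y of square_dish_mid in the frame of tray between -0.035 and 0.035 m and z of square_dish_mid in the frame of tray between 0.011 and 0.019 m and angle between each of large_dish_mid, medium_dish_mid, small_dish_mid, square_dish_mid's own z axis and vertical below 0.1 rad and linear speed of each of large_dish, medium_dish, small_dish, square_dish below 0.02 m/s); the robot touches nothing.
It fails at once if the bottle, tip box or cell counter is pushed more than 30 mm away or tipped over (distance of any of stain_bottle, tip_box, counter from where it was at the start of the episode above 0.03 m or angle between any of stain_bottle, tip_box, counter's own z axis and vertical above 0.5 rad).
It fails at once if a dish is dropped or thrown (faster than 0.7 m/s while the fingers do not touch it) ((contact force between the fingers and large_dish below 0.01 N and linear speed of large_dish above 0.7 m/s) or (contact force between the fingers and medium_dish below 0.01 N and linear speed of medium_dish above 0.7 m/s) or (contact force between the fingers and small_dish below 0.01 N and linear speed of small_dish above 0.7 m/s) or (contact force between the fingers and square_dish below 0.01 N and linear speed of square_dish above 0.7 m/s)).
It fails at once if a dish is tipped past 45 degrees (angle between any of large_dish_mid, medium_dish_mid, small_dish_mid, square_dish_mid's own z axis and vertical above 0.785 rad).
It also fails if it takes over 96 s, if anything falls off the work surface, if the arm or the gripper's body presses on something with over 40 N, if the wrist force passes 120 N, or if a joint passes its speed limit or range.

## Working session

There is one attempt and no reset: what is moved stays moved. The work goes in short steps, Python scripts to look and compute and a tool call to move; the robot and the scene stay as the last step left them, time stands still between calls to the robot, and variables do not carry over. Pictures are saved under pics/ and viewed, and the job is handed in when it is done.

Besides the shell and the picture viewer there is one more tool, called after "Call:" as name(argument=value, ...) on one line, values as JSON. play_rows: Moves the arm, as the interface text tells. Its arguments: {"type":"object","properties":{"increments":{"type":"array","items":{"type":"number"}},"claw":{"type":"number"},"squeeze":{"type":"number"}},"required":["increments"]}

```bash
mkdir -p pics
cat > h.py <<'E'
import numpy as np, cv2, pickle
from scipy.spatial.transform import Rotation as R
from bench import manip
def Rt(e): return R.from_euler('xyz',e,degrees=True).as_matrix()
def cap(name):
    o=manip.get_obs(); c=manip.camera(name); c=dict(c)
    if name=='wrist':
        T=np.eye(4);T[:3,:3]=Rt(o['ee_rot']);T[:3,3]=o['position']
        W=T@np.array(c['hand_eye'])
    else:
        W=np.eye(4);r=np.array(c['rotation'])
        W[:3,:3]=r if r.shape==(3,3) else Rt(r)
        W[:3,3]=c['position']
    c['W']=W
    pickle.dump(c,open(f'{name}.pkl','wb'))
    return c
def load(n): return pickle.load(open(f'{n}.pkl','rb'))
def K(c):
    f=c['img'].shape[0]/2/np.tan(np.radians(c['fovy'])/2)
    return np.array([[f,0,c['cx']],[0,f,c['cy']],[0,0,1.]])
def rays(c,uv):
    uv=np.asarray(uv,float).reshape(-1,1,2)
    return cv2.undistortPointsIter(uv,K(c),np.array([c['k1'],0,0,0,0]),None,None,(3,50,1e-10)).reshape(-1,2)
def onz(c,uv,z):
    r=rays(c,uv);d=np.c_[r,np.ones(len(r))]@c['W'][:3,:3].T;p=c['W'][:3,3]
    return p+d*((z-p[2])/d[:,2])[:,None]
def cloud(c):
    H,Wd=c['range_z'].shape
    u,v=np.meshgrid(np.arange(Wd),np.arange(H))
    r=rays(c,np.stack([u.ravel(),v.ravel()],1).astype(float))
    z=c['range_z'].ravel()
    P=np.c_[r*z[:,None],z]@c['W'][:3,:3].T+c['W'][:3,3]
    P[z<=0]=np.nan
    return P.reshape(H,Wd,3)
def proj(c,P):
    P=(np.atleast_2d(P)-c['W'][:3,3])@c['W'][:3,:3]
    q,_=cv2.projectPoints(P,np.zeros(3),np.zeros(3),K(c),np.array([c['k1'],0,0,0,0]))
    return q.reshape(-1,2)
E
python3 - <<'E'
from h import *
print(manip.get_obs())
for n in ['scene','side','wrist']:
    c=cap(n); cv2.imwrite(f'pics/{n}0.png',c['img']); print(n,c['fovy'],c['cx'],c['cy'],c['k1'],c['W'].round(3).tolist())
E
```

```text
{'time': 0.0, 'joints': array([-7.39406928e+01,  3.02794165e+01,  8.21563087e+01, -1.63849965e-03,
        6.76887136e+01, -1.02264219e+01]), 'qvel': array([ 0.10310606,  0.02640223,  0.0212297 ,  0.03161709,  0.0184622 ,
       -0.00610744]), 'joint_torque': array([-4.25033213e-04, -4.40045929e+01, -1.76591992e+01,  6.34354027e-02,
        5.81469701e-02, -1.42283420e-04]), 'position': array([ 0.27660183, -0.55964474,  0.22156723]), 'ee_rot': array([-99.52913919,  89.87555198, 106.75721355]), 'force': array([0.32639559, 0.02649133, 0.28683269]), 'torque': array([ 0.03564066,  0.07832882, -0.06772011]), 'width': 0.08730835226852815}
scene 54.04647007259862 273.1066661760572 210.42573496569022 -0.07115282167007449 [[-0.645, 0.445, -0.621, 1.145], [0.764, 0.366, -0.531, 0.419], [-0.009, -0.817, -0.576, 0.545], [0.0, 0.0, 0.0, 1.0]]
side 44.18852450686324 290.77116185000904 208.91048555398595 0.06283794123354246 [[-0.856, -0.362, 0.369, 0.246], [-0.517, 0.583, -0.627, 0.706], [0.012, -0.728, -0.686, 0.839], [0.0, 0.0, 0.0, 1.0]]
wrist 59.54951701129644 281.1395440314278 208.73321034881576 -0.08310656751138196 [[0.442, -0.859, -0.259, 0.348], [-0.897, -0.423, -0.127, -0.524], [-0.001, 0.289, -0.957, 0.384], [0.0, 0.0, 0.0, 1.0]]
```

View pics/scene0.png

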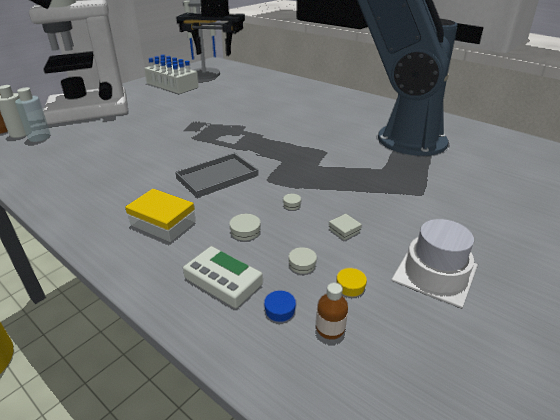

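View pics/side0.png

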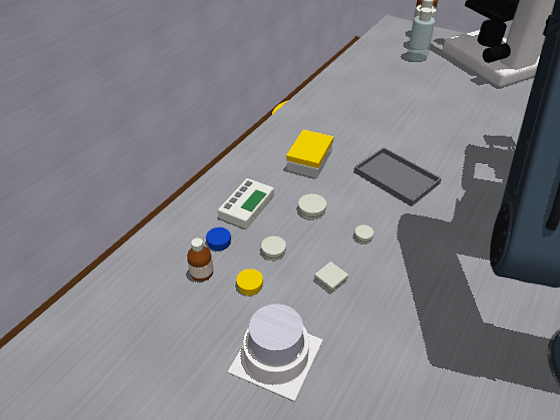

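View pics/wrist0.png

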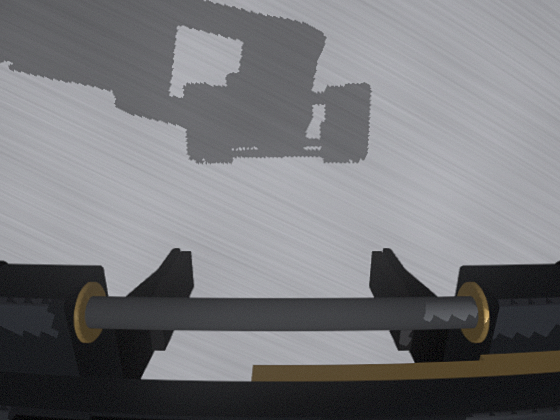

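The scene picture shows these candidates: large white dish (245,226), medium white (303,260), small white (292,201), square white (345,226). The look-alikes are blue (280,306) and yellow (351,282). Others are the lift (445,245), tray (217,174), bottle (332,312), tip box (161,212) and counter (222,275).

```bash
cat > meas.py <<'E'
from h import *
def top(c,seed,h,tol=.004,P=None):
    if P is None: P=cloud(c)
    m=(np.abs(P[...,2]-h)<tol).astype(np.uint8)
    n,l=cv2.connectedComponents(m)
    k=l[int(seed[1]),int(seed[0])]
    if k==0:
        return None
    Q=P[l==k]
    xy=(Q[:,:2]*1000).astype(np.float32)
    (cx,cy),r=cv2.minEnclosingCircle(xy)
    rect=cv2.minAreaRect(xy)
    return dict(n=len(Q),z=np.median(Q[:,2]).round(4),circ=(round(cx,1),round(cy,1),round(r,1)),mean=xy.mean(0).round(1),rect=[np.round(x,1).tolist() for x in rect])
E
python3 - <<'E'
from meas import *
S={'scene':dict(large=(245,222,.024),med=(303,256,.022),small=(292,199,.020),square=(345,222,.022),blue=(280,301,.022),yellow=(351,277,.022),plat=(445,238,.095),bottle=(334,291,.095),tip=(161,202,.052),counter=(230,262,.033)),
'side':dict(large=(312,203,.024),med=(273,245,.022),small=(364,232,.020),square=(331,273,.022),blue=(218,237,.022),yellow=(249,279,.022),plat=(276,325,.095),bottle=(197,243,.095),tip=(311,145,.052),counter=(247,200,.033))}
for n in S:
    c=load(n);P=cloud(c)
    for k,(u,v,h) in S[n].items():
        print(n,k,P[v,u].round(4),top(c,(u,v),h,.006,P))
# tray corners
c=load('scene');print(onz(c,[(177,174),(233,155),(257,171),(200,193)],.018).round(3))
c=load('side');print(onz(c,[(386,150),(440,181),(411,202),(355,173)],.018).round(3))
a=load('scene')['img'][150:330,130:490];cv2.imwrite('pics/crop0.png',cv2.resize(a,None,fx=2.2,fy=2.2,interpolation=cv2.INTER_CUBIC))
E
```

```text
scene large [ 0.6526 -0.0808  0.0235] {'n': 509, 'z': np.float64(0.0241), 'circ': (654.3, -80.2, 33.6), 'mean': array([656.6, -77.3], dtype=float32), 'rect': [[654.3, -79.6], [64.2, 64.5], 37.9]}
scene med [0.6605 0.0783 0.0228] {'n': 471, 'z': np.float64(0.0221), 'circ': (660.6, 77.3, 28.0), 'mean': array([663.1,  79.3], dtype=float32), 'rect': [[660.9, 77.5], [53.6, 53.3], 68.2]}
scene small [ 0.5142 -0.0625  0.0186] {'n': 166, 'z': np.float64(0.02), 'circ': (513.0, -63.0, 21.5), 'mean': array([515.2, -61.6], dtype=float32), 'rect': [[512.8, -62.1], [40.1, 39.6], 38.4]}
scene square [0.5171 0.0822 0.0226] {'n': 385, 'z': np.float64(0.022), 'circ': (519.3, 82.7, 32.8), 'mean': array([521.8,  84.2], dtype=float32), 'rect': [[519.6, 81.7], [51.5, 49.6], 76.2]}
scene blue [0.7756 0.1162 0.0216] {'n': 648, 'z': np.float64(0.022), 'circ': (777.6, 118.0, 27.7), 'mean': array([779.4, 119.1], dtype=float32), 'rect': [[778.2, 118.5], [53.8, 50.8], 40.7]}
scene yellow [0.6523 0.1795 0.0239] {'n': 557, 'z': np.float64(0.022), 'circ': (653.5, 180.0, 27.9), 'mean': array([655.1, 181.2], dtype=fl
[... 2262 characters left out ...]
.0, 203.7, 12.6), 'mean': array([753.4, 205.5], dtype=float32), 'rect': [[753.7, 204.2], [22.3, 23.6], 89.4]}
side tip [ 0.7462 -0.2387  0.0564] {'n': 1042, 'z': np.float64(0.0533), 'circ': (752.6, -243.4, 76.5), 'mean': array([ 748.9, -235.6], dtype=float32), 'rect': [[751.6, -241.6], [88.4, 129.7], 10.3]}
side counter [ 0.7824 -0.004   0.0318] {'n': 1272, 'z': np.float64(0.0319), 'circ': (787.5, -10.0, 73.6), 'mean': array([787.5,  -5.7], dtype=float32), 'rect': [[789.8, -10.8], [79.0, 133.7], 2.9]}
[[ 0.609 -0.363  0.018]
 [ 0.443 -0.324  0.018]
 [ 0.468 -0.213  0.018]
 [ 0.632 -0.248  0.018]]
[[ 0.592 -0.37   0.018]
 [ 0.429 -0.323  0.018]
 [ 0.461 -0.214  0.018]
 [ 0.619 -0.241  0.018]]
```

View pics/crop0.png

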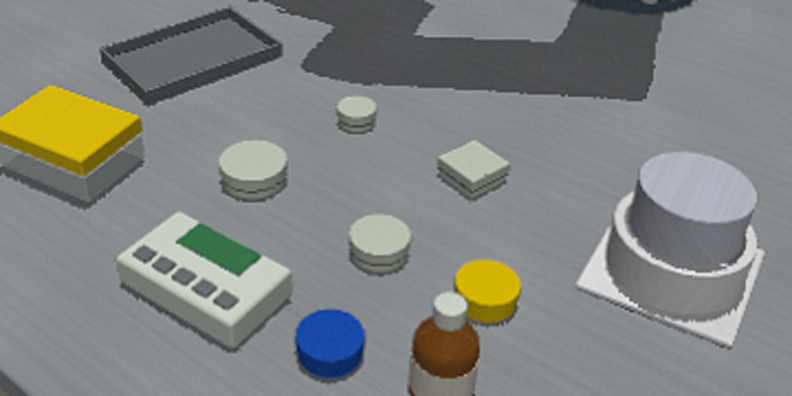

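```bash
cat > plan.py <<'E'
from h import *
import sys
def plan(x,y,z,yaw=None):
    o=manip.get_obs();Rm=Rt(o['ee_rot']);p=o['position']
    j=np.degrees(np.arctan2(Rm[1,1],Rm[0,1]))
    if yaw is None: yaw=j
    d=(yaw-j+90)%180-90; yt=np.radians(j+d)
    X=np.array([0,0,-1.]);Y=np.array([np.cos(yt),np.sin(yt),0]);Rg=np.c_[X,Y,np.cross(X,Y)]
    s=Rm.T@(np.array([x,y,z])-p)*100
    rv=R.from_matrix(Rm.T@Rg).as_rotvec(degrees=True)
    print('yaw',round(j,1),'turn',round(d,1),'shift cm',s.round(2),'rv',rv.round(2),'dist',np.linalg.norm(s).round(1),'rows>=',np.ceil(max(np.linalg.norm(s)/6.25,np.linalg.norm(rv)/10.7)))
    return Rm
def st():
    o=manip.get_obs();print({k:np.round(v,3).tolist() for k,v in o.items() if k not in('qvel','joint_torque')})
E
python3 - <<'E'
from plan import *
st(); Rm=plan(.6545,-.0805,.10,90);print(Rm.round(3)); plan(.6545,-.0805,.10,0);plan(.6545,-.0805,.10)
E
```

```text
{'time': 0.15, 'joints': [-73.94, 30.27, 82.14, -0.0, 67.69, -10.226], 'position': [0.277, -0.56, 0.222], 'ee_rot': [-99.992, 89.899, 106.294], 'force': [0.774, -0.051, -0.099], 'torque': [-0.047, 0.039, -0.037], 'width': 0.087}
yaw -63.7 turn -26.3 shift cm [ 12.24 -26.22 -55.1 ] rv [2.629e+01 1.000e-02 1.000e-01] dist 62.2 rows>= 10.0
[[-0.     0.443 -0.897]
 [ 0.002 -0.897 -0.443]
 [-1.    -0.002 -0.   ]]
yaw -63.7 turn 63.7 shift cm [ 12.24 -26.22 -55.1 ] rv [-63.71  -0.07   0.08] dist 62.2 rows>= 10.0
yaw -63.7 turn 0.0 shift cm [ 12.24 -26.22 -55.1 ] rv [-0.   -0.02  0.1 ] dist 62.2 rows>= 10.0
```

Call:
play_rows(increments=[6, -26.2, -55.1, 26.3, 0, 0, 6, -26.2, -55.1, 26.3, 0, 0, 6, -26.2, -55.1, 26.3, 0, 0, 6, -26.2, -55.1, 26.3, 0, 0, 6, -26.2, -55.1, 26.3, 0, 0, 6, -26.2, -55.1, 26.3, 0, 0, 6, -26.2, -55.1, 26.3, 0, 0, 6, -26.2, -55.1, 26.3, 0, 0, 6, -26.2, -55.1, 26.3, 0, 0, 6, -26.2, -55.1, 26.3, 0, 0, 12.2, -26.2, -55.1, 26.3, 0, 0, 12.2, -26.2, -55.1, 26.3, 0, 0, 12.2, -26.2, -55.1, 26.3, 0, 0, 12.2, -26.2, -55.1, 26.3, 0, 0], claw=1, squeeze=20)

```text
time: 1.9
position: [0.6561, -0.0821, 0.1034]
ee_rot: [-178.6, 89.7, 1.4]
force: [-0.1, -0.9, 0.7]
width: 0.0866
```

Run:
```python
from plan import *
st();plan(.6545,-.0805,.005,90)
c=cap('wrist');cv2.imwrite('pics/w1.png',c['img'])
print(proj(c,[[.6545,-.0805,.024]]))
```

```text
{'time': 1.9, 'joints': [-16.832, 40.905, 82.261, 0.094, 56.595, 73.206], 'position': [0.656, -0.082, 0.103], 'ee_rot': [-178.56, 89.748, 1.352], 'force': [-0.074, -0.877, 0.727], 'torque': [-0.026, 0.088, -0.012], 'width': 0.087}
yaw -90.1 turn 0.1 shift cm [ 9.83 -0.16  0.2 ] rv [-0.09 -0.25  0.01] dist 9.8 rows>= 2.0
[[279.48593342 220.51114524]]
```

View pics/w1.png

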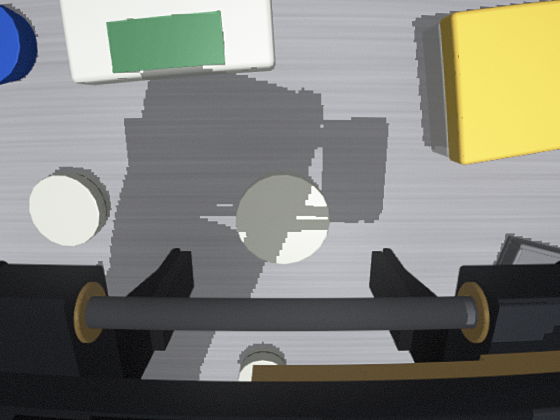

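The large dish shows at (283,219) in the wrist view. My estimate projects to (279,220), so they agree to about 1–2 mm. Descending and grasping.

Call:
play_rows(increments=[6, -0.1, 0.2, 0, -0.2, 0, 8.5, -0.1, 0.2, 0, -0.2, 0, 9.8, -0.1, 0.2, 0, -0.2, 0, 9.8, -0.1, 0.2, 0, -0.2, 0, 9.8, -0.1, 0.2, 0, -0.2, 0])

```text
time: 2.58
position: [0.6558, -0.0815, 0.0071]
ee_rot: [169.3, 89.8, -10.8]
force: [0.5, -0.0, 0.6]
width: 0.0874
```

Call:
play_rows(increments=[0, 0, 0, 0, 0, 0, 0, 0, 0, 0, 0, 0, 0, 0, 0, 0, 0, 0, 0, 0, 0, 0, 0, 0, 0, 0, 0, 0, 0, 0, 0, 0, 0, 0, 0, 0], claw=-1, squeeze=20)

```text
time: 3.32
position: [0.6562, -0.0818, 0.0077]
ee_rot: [164.8, 89.7, -15.3]
force: [-1.1, 0.1, 4.9]
width: 0.0654
```

Run:
```python
from plan import *
st();plan(.5203,.287,.16)
for n in ['side','wrist']:
    c=cap(n);cv2.imwrite(f'pics/{n}2.png',c['img'])
```

```text
{'time': 3.325, 'joints': [-16.771, 48.57, 84.295, 0.011, 46.838, 73.308], 'position': [0.656, -0.082, 0.008], 'ee_rot': [164.826, 89.703, -15.261], 'force': [-1.082, 0.138, 4.869], 'torque': [-0.244, 0.191, -0.011], 'width': 0.065}
yaw -90.1 turn 0.0 shift cm [-15.34 -36.84  13.57] rv [ 0.   -0.29 -0.08] dist 42.2 rows>= 7.0
```

View pics/side2.png

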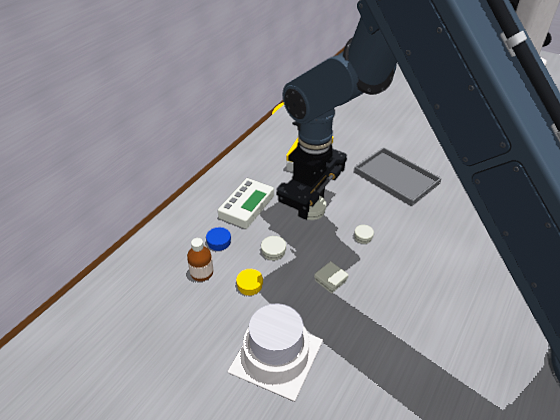

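View pics/wrist2.png

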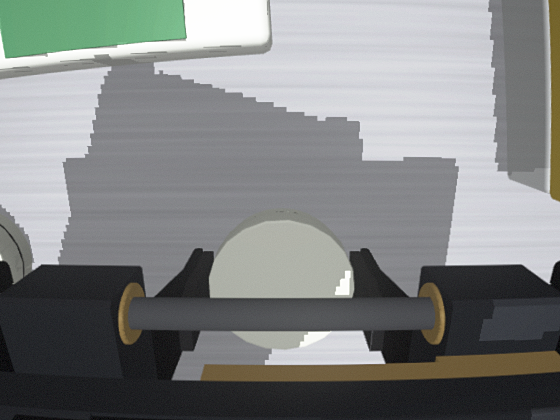

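Call:
play_rows(increments=[-3, 0, 0, 0, 0, 0, -6, 0, 0, 0, 0, 0, -10, 0, 0, 0, 0, 0, -15.3, 0, 0, 0, 0, 0, -15.3, 0, 0, 0, 0, 0, -15.3, 0, 0, 0, 0, 0, -15.3, 0, 0, 0, 0, 0])

```text
time: 4.3
position: [0.6538, -0.081, 0.1582]
ee_rot: [-133.9, 90.0, 46.0]
force: [0.4, -0.8, -1.8]
width: 0.066
```

Run:
```python
from plan import *
st();plan(.5203,.287,.16)
for n in ['side','scene']:
    c=cap(n);u,v=proj(c,manip.get_obs()['position'])[0].astype(int);print(n,u,v)
    a=c['img'][max(v-70,0):v+70,max(u-90,0):u+90];cv2.imwrite(f'pics/{n}3.png',cv2.resize(a,None,fx=4,fy=4,interpolation=cv2.INTER_CUBIC))
```

```text
{'time': 4.3, 'joints': [-16.772, 36.917, 80.303, 0.015, 62.772, 73.308], 'position': [0.654, -0.081, 0.158], 'ee_rot': [-133.914, 89.985, 45.999], 'force': [0.42, -0.799, -1.79], 'torque': [0.062, 0.025, 0.055], 'width': 0.066}
yaw -90.1 turn 0.0 shift cm [ -0.17 -36.78  13.4 ] rv [-0.   -0.01  0.01] dist 39.1 rows>= 7.0
side 314 157
scene 240 166
```

View pics/scene3.png

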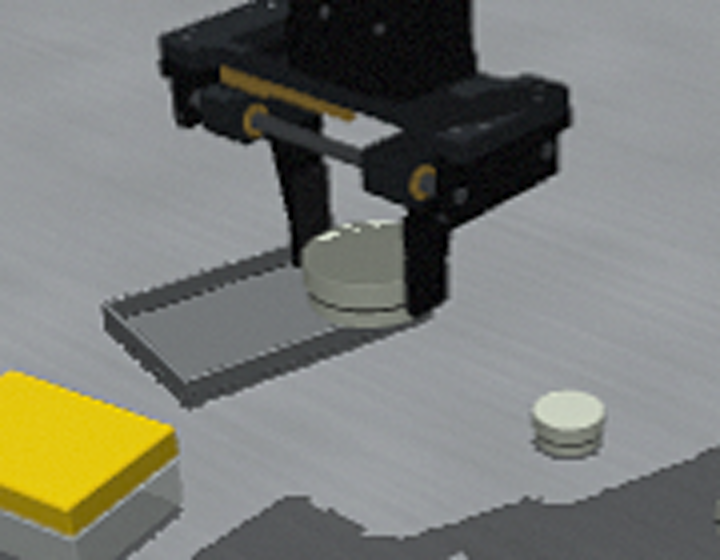

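View pics/side3.png

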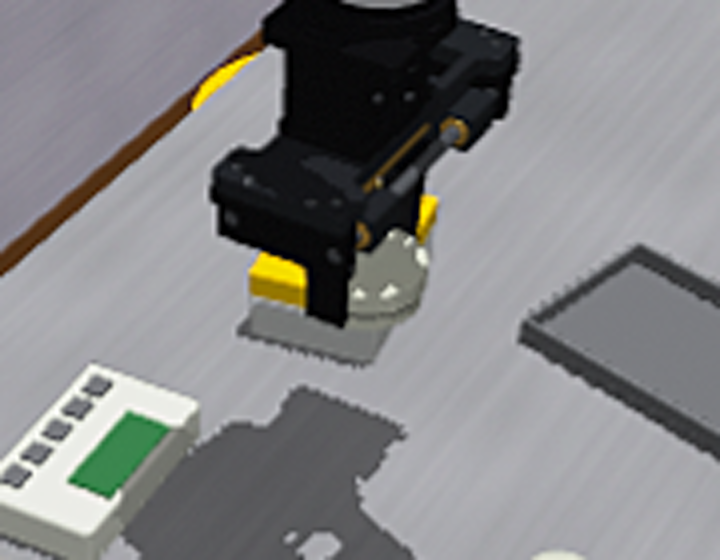

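Run:
```python
from plan import *
print(manip.get_obs()['position'])
for n in ['side','scene']:
    c=load(n);P=cloud(c)
    u,v=proj(c,manip.get_obs()['position'])[0].astype(int)
    D=np.hypot(P[...,0]-.654,P[...,1]+.081)
    m=(D<.030)&(P[...,2]<.21)&(P[...,2]>.1)&(c['img'].min(-1)>110)
    z=P[m][:,2];print(n,m.sum(),np.histogram(z,bins=np.arange(.145,.195,.0025)))
    f=(D<.07)&(P[...,2]>.1)&(c['img'].max(-1)<50); print('finger min z',np.sort(P[f][:,2])[:20:3].round(4))
```

```text
[ 0.65433042 -0.08122448  0.15862729]
side 151 (array([  0,   0,   0,   1,   0,   0,   0,   0,   0,   0,   0,  37, 102,
        11,   0,   0,   0,   0,   0,   0]), array([0.145 , 0.1475, 0.15  , 0.1525, 0.155 , 0.1575, 0.16  , 0.1625,
       0.165 , 0.1675, 0.17  , 0.1725, 0.175 , 0.1775, 0.18  , 0.1825,
       0.185 , 0.1875, 0.19  , 0.1925, 0.195 ]))
finger min z [0.1577 0.1601 0.1615 0.1628 0.1635 0.1645 0.1648]
scene 105 (array([ 0,  0,  7,  9, 10,  1,  1,  5,  4,  3,  2, 32, 31,  0,  0,  0,  0,
        0,  0,  0]), array([0.145 , 0.1475, 0.15  , 0.1525, 0.155 , 0.1575, 0.16  , 0.1625,
       0.165 , 0.1675, 0.17  , 0.1725, 0.175 , 0.1775, 0.18  , 0.1825,
       0.185 , 0.1875, 0.19  , 0.1925, 0.195 ]))
finger min z [0.1584 0.1597 0.161  0.1611 0.1613 0.1617 0.1629]
```

Call:
play_rows(increments=[-0.2, -36.8, 13.4, 0, 0, 0, -0.2, -36.8, 13.4, 0, 0, 0, -0.2, -36.8, 13.4, 0, 0, 0, -0.2, -36.8, 13.4, 0, 0, 0, -0.2, -36.8, 13.4, 0, 0, 0, -0.2, -36.8, 13.4, 0, 0, 0, -0.2, -36.8, 13.4, 0, 0, 0, -0.2, -36.8, 13.4, 0, 0, 0, -0.2, -36.8, 13.4, 0, 0, 0])

```text
time: 5.52
position: [0.5216, 0.2855, 0.16]
ee_rot: [137.8, 89.9, -42.3]
force: [0.4, 0.2, -1.8]
width: 0.0655
```

Run:
```python
from plan import *
st();plan(.5203,.287,.110)
plan(.5203,.287,.087)
```

```text
{'time': 5.525, 'joints': [17.976, 32.279, 90.037, -0.086, 57.643, 108.192], 'position': [0.522, 0.286, 0.16], 'ee_rot': [137.828, 89.916, -42.342], 'force': [0.416, 0.157, -1.775], 'torque': [0.037, 0.037, 0.048], 'width': 0.065}
yaw -90.2 turn 0.0 shift cm [ 5.   -0.15  0.14] rv [ 0.   -0.06 -0.06] dist 5.0 rows>= 1.0
yaw -90.2 turn 0.0 shift cm [ 7.3  -0.15  0.14] rv [ 0.   -0.06 -0.06] dist 7.3 rows>= 2.0
```

Call:
play_rows(increments=[3, -0.1, 0.1, 0, 0, 0, 5, -0.1, 0.1, 0, 0, 0, 5.4, -0.1, 0.1, 0, 0, 0, 5.7, -0.1, 0.1, 0, 0, 0, 6, -0.1, 0.1, 0, 0, 0, 6.3, -0.1, 0.1, 0, 0, 0, 6.6, -0.1, 0.1, 0, 0, 0, 6.9, -0.1, 0.1, 0, 0, 0, 7.2, -0.1, 0.1, 0, 0, 0, 7.2, -0.1, 0.1, 0, 0, 0, 7.2, -0.1, 0.1, 0, 0, 0])

```text
time: 6.9
position: [0.5209, 0.2866, 0.0882]
ee_rot: [154.8, 89.9, -25.4]
force: [0.4, -0.4, 0.7]
width: 0.0658
```

Run:
```python
from plan import *
st()
for n in ['side','scene']:
    c=cap(n);u,v=proj(c,[.52,.287,.08])[0].astype(int);print(n,u,v)
    a=c['img'][max(v-70,0):v+70,max(u-90,0):u+90];cv2.imwrite(f'pics/{n}4.png',cv2.resize(a,None,fx=4,fy=4,interpolation=cv2.INTER_CUBIC))
```

```text
{'time': 6.9, 'joints': [18.096, 38.129, 92.875, -0.09, 48.925, 108.321], 'position': [0.521, 0.287, 0.088], 'ee_rot': [154.761, 89.901, -25.404], 'force': [0.4, -0.352, 0.727], 'torque': [-0.036, -0.193, 0.019], 'width': 0.066}
side 275 331
scene 444 240
```

View pics/scene4.png

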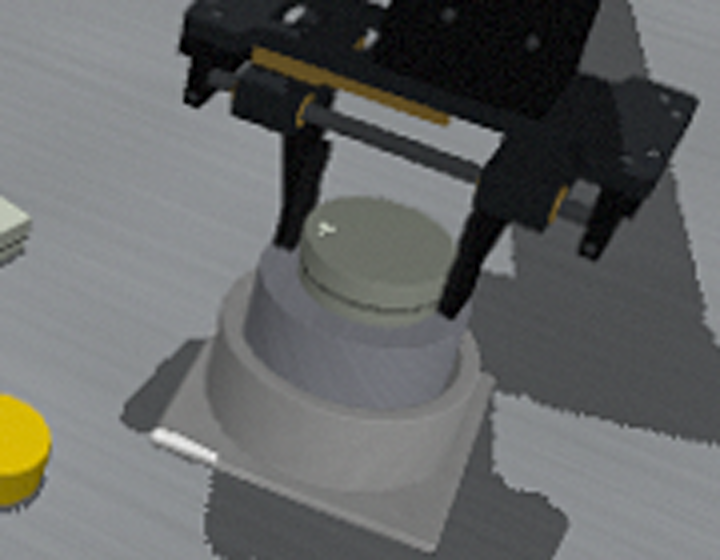

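The large dish rests on the platform, which has sunk under it, and the dish weight is now carried. Releasing.

Call:
play_rows(increments=[0, 0, 0, 0, 0, 0, 0, 0, 0, 0, 0, 0, 0, 0, 0, 0, 0, 0, 0, 0, 0, 0, 0, 0], claw=0.8)

```text
time: 7.5
position: [0.5207, 0.2866, 0.0881]
ee_rot: [145.8, 89.9, -34.4]
force: [0.0, -0.9, 0.5]
width: 0.078
```

Call:
play_rows(increments=[-1.5, 0, 0, 0, 0, 0, -4, 0, 0, 0, 0, 0, -8, 0, 0, 0, 0, 0, -8, 0, 0, 0, 0, 0, -8, 0, 0, 0, 0, 0])

```text
time: 8.12
position: [0.5204, 0.2866, 0.1686]
ee_rot: [154.8, 89.9, -25.4]
force: [-1.7, 0.1, 0.3]
width: 0.0782
```

Run:
```python
from plan import *
from meas import top
st()
plan(.661,.0773,.16);plan(.661,.0773,.10)
for n,s in [('side',(276,320)),('scene',(444,230))]:
    c=cap(n);P=cloud(c);D=np.hypot(P[...,0]-.52,P[...,1]-.287)
    m=(D<.05)&(P[...,2]>.09)&(P[...,2]<.12); Q=P[m]
    (a,b),r=cv2.minEnclosingCircle((Q[:,:2]*1000).astype(np.float32));print(n,m.sum(),np.median(Q[:,2]),a,b,r)
    cv2.imwrite(f'pics/{n}5.png',c['img'])
```

```text
{'time': 8.125, 'joints': [18.108, 31.582, 89.73, -0.076, 58.619, 108.314], 'position': [0.52, 0.287, 0.169], 'ee_rot': [154.801, 89.905, -25.366], 'force': [-1.652, 0.056, 0.295], 'torque': [0.026, 0.058, 0.01], 'width': 0.078}
yaw -90.2 turn 0.0 shift cm [  0.9   20.89 -14.12] rv [ 0.   -0.09 -0.04] dist 25.2 rows>= 5.0
yaw -90.2 turn 0.0 shift cm [  6.9   20.88 -14.11] rv [ 0.   -0.09 -0.04] dist 26.1 rows>= 5.0
side 1052 0.10842033165943432 518.278076171875 287.92633056640625 33.71467590332031
scene 938 0.10825852775064013 519.3047485351562 290.0846862792969 34.38315200805664
```

View pics/side5.png

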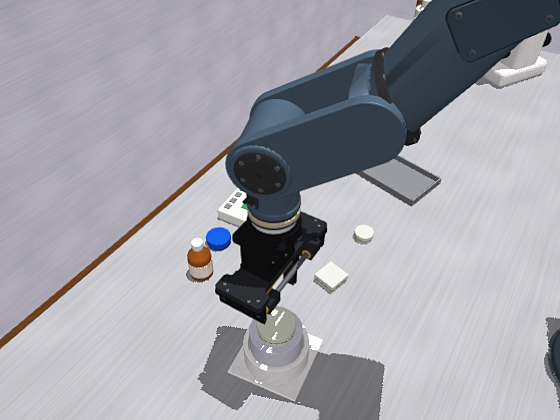

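Call:
play_rows(increments=[0.9, 20.9, -14.1, 0, 0, 0, 0.9, 20.9, -14.1, 0, 0, 0, 0.9, 20.9, -14.1, 0, 0, 0, 6.9, 20.9, -14.1, 0, 0, 0, 6.9, 20.9, -14.1, 0, 0, 0, 6.9, 20.9, -14.1, 0, 0, 0, 6.9, 20.9, -14.1, 0, 0, 0], claw=0.7)

```text
time: 9.1
position: [0.6594, 0.0784, 0.0989]
ee_rot: [31.8, 89.9, -148.3]
force: [-0.3, -0.3, -0.3]
width: 0.0737
```

Run:
```python
from plan import *
st();plan(.661,.0773,.006)
c=cap('wrist');cv2.imwrite('pics/w6.png',c['img'])
print(proj(c,[[.661,.0773,.022]]))
```

```text
{'time': 9.1, 'joints': [-2.821, 41.534, 81.666, -0.063, 56.876, 87.312], 'position': [0.659, 0.078, 0.099], 'ee_rot': [31.84, 89.906, -148.259], 'force': [-0.28, -0.296, -0.298], 'torque': [0.033, 0.041, -0.018], 'width': 0.074}
yaw -90.1 turn 0.0 shift cm [ 9.29  0.1  -0.17] rv [-0.    0.08 -0.05] dist 9.3 rows>= 2.0
[[283.19384021 216.56121521]]
```

View pics/w6.png

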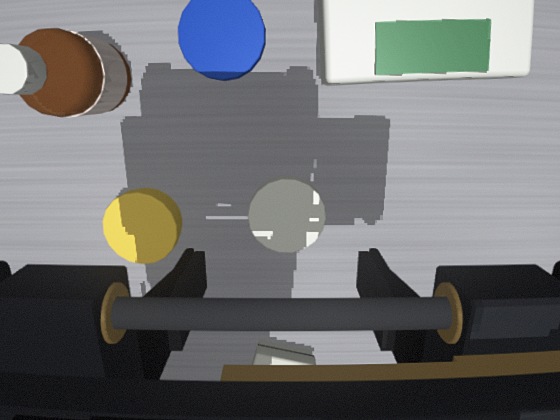

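The medium dish is at (287,216), which matches the prediction. The yellow look-alike at (142,225) is clear of the left finger.

Call:
play_rows(increments=[5, 0.2, -0.2, 0, 0, 0, 8, 0.2, -0.2, 0, 0, 0, 9.3, 0.2, -0.2, 0, 0, 0, 9.3, 0.2, -0.2, 0, 0, 0, 9.3, 0.2, -0.2, 0, 0, 0])

```text
time: 9.78
position: [0.663, 0.077, 0.0084]
ee_rot: [160.0, 89.8, -20.0]
force: [0.3, -1.0, 0.9]
width: 0.074
```

Call:
play_rows(increments=[0, 0, 0, 0, 0, 0, 0, 0, 0, 0, 0, 0, 0, 0, 0, 0, 0, 0, 0, 0, 0, 0, 0, 0, 0, 0, 0, 0, 0, 0], claw=-1, squeeze=20)

```text
time: 10.4
position: [0.6636, 0.0765, 0.0092]
ee_rot: [158.2, 89.7, -21.8]
force: [-1.8, -1.6, 6.6]
width: 0.0532
```

Call:
play_rows(increments=[-3, 0, 0, 0, 0, 0, -6, 0, 0, 0, 0, 0, -10, 0, 0, 0, 0, 0, -16.5, 0, 0, 0, 0, 0, -16.5, 0, 0, 0, 0, 0, -16.5, 0, 0, 0, 0, 0, -16.5, 0, 0, 0, 0, 0])

```text
time: 11.28
position: [0.661, 0.077, 0.1716]
ee_rot: [55.7, 89.9, -124.3]
force: [0.3, 0.6, -2.1]
width: 0.0536
```

```bash
cat > lid.py <<'E'
from plan import *
def lid():
    p=manip.get_obs()['position'];print(p)
    for n in ['side','scene']:
        c=cap(n);P=cloud(c)
        D=np.hypot(P[...,0]-p[0],P[...,1]-p[1])
        m=(D<.026)&(abs(P[...,2]-p[2]-.017)<.012)&(c['img'].min(-1)>90)
        z=P[m][:,2];print(n,m.sum(),'lid z - tcp z',np.percentile(z,[25,50,75,90])-p[2])
E
python3 - <<'E'
from lid import *
st();lid();plan(.5195,.2875,.18)
E
```

```text
{'time': 11.275, 'joints': [-2.923, 36.554, 78.55, -0.085, 64.944, 87.133], 'position': [0.661, 0.077, 0.172], 'ee_rot': [55.672, 89.91, -124.348], 'force': [0.263, 0.607, -2.1], 'torque': [0.063, 0.06, 0.009], 'width': 0.054}
[0.66102729 0.07697954 0.17157592]
side 198 lid z - tcp z [0.01336728 0.01411368 0.01497092 0.01552885]
scene 398 lid z - tcp z [0.01241212 0.01309481 0.013624   0.01403395]
yaw -90.0 turn 0.0 shift cm [ -0.85 -21.05  14.21] rv [-0.    0.01 -0.08] dist 25.4 rows>= 5.0
```

Call:
play_rows(increments=[-0.9, -21.1, 14.2, 0, 0, 0, -0.9, -21.1, 14.2, 0, 0, 0, -0.9, -21.1, 14.2, 0, 0, 0, -0.9, -21.1, 14.2, 0, 0, 0, -0.9, -21.1, 14.2, 0, 0, 0, -0.9, -21.1, 14.2, 0, 0, 0, -0.9, -21.1, 14.2, 0, 0, 0, -0.9, -21.1, 14.2, 0, 0, 0])

```text
time: 12.38
position: [0.5206, 0.2867, 0.1802]
ee_rot: [85.7, 89.9, -94.4]
force: [-0.2, -0.0, -1.2]
width: 0.0534
```

Run:
```python
from lid import *
st();plan(.5195,.288,.120);plan(.5195,.288,.109)
c=cap('scene');p=manip.get_obs()['position'];P=cloud(c);D=np.hypot(P[...,0]-p[0],P[...,1]-p[1])
for a,b in[(.09,.125),(.187,.2)]:
    for n in ['side','scene']:
        if a<.1 or n=='side': c=cap(n);P=cloud(c);
        D=np.hypot(P[...,0]-p[0],P[...,1]-p[1])
        m=(D<.045)&(P[...,2]>a)&(P[...,2]<b)&(c['img'].min(-1)>90);Q=P[m]
        if len(Q):
            (x,y),r=cv2.minEnclosingCircle((Q[:,:2]*1000).astype(np.float32));print(n,len(Q),np.median(Q[:,2]).round(4),x,y,r)
```

```text
{'time': 12.375, 'joints': [18.121, 30.781, 89.016, -0.1, 60.239, 108.321], 'position': [0.521, 0.287, 0.18], 'ee_rot': [85.711, 89.906, -94.439], 'force': [-0.174, -0.004, -1.179], 'torque': [0.045, 0.022, 0.032], 'width': 0.053}
yaw -90.2 turn 0.0 shift cm [ 6.02 -0.14  0.11] rv [-0.    0.01 -0.09] dist 6.0 rows>= 1.0
yaw -90.2 turn 0.0 shift cm [ 7.12 -0.14  0.11] rv [-0.    0.01 -0.09] dist 7.1 rows>= 2.0
side 1040 0.1085 518.0999145507812 288.26947021484375 32.912147521972656
scene 823 0.1084 520.2244262695312 290.0820617675781 34.234588623046875
side 292 0.193 512.9927978515625 287.69073486328125 27.220298767089844
scene 292 0.193 512.9927978515625 287.69073486328125 27.220298767089844
```

Run:
```python
from lid import *
c=cap('wrist');cv2.imwrite('pics/w7.png',c['img']);p=manip.get_obs()['position']
P=cloud(c);D=np.hypot(P[...,0]-p[0],P[...,1]-p[1])
m=(D<.045)&(abs(P[...,2]-.1937)<.004)&(c['img'].min(-1)>90);Q=P[m];print(p,len(Q),Q.min(0),Q.max(0),np.median(Q[:,2]))
(x,y),r=cv2.minEnclosingCircle((Q[:,:2]*1000).astype(np.float32));print(x,y,r)
print(proj(c,p+[0,0,.0137]))
```

```text
[0.51992554 0.28746072 0.18050909] 6719 [0.48984926 0.25209361 0.1897227 ] [0.54449636 0.32366206 0.19647362] 0.1934766813440328
525.9207153320312 287.8808288574219 36.07408905029297
[[281.88952979 282.38465391]]
```

View pics/w7.png

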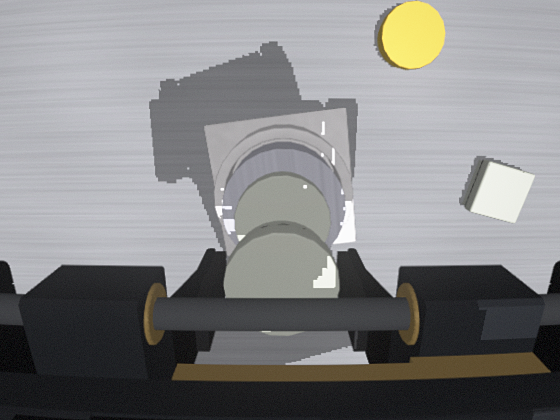

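Call:
play_rows(increments=[3, -0.1, -0.1, 0, 0, 0, 5.4, -0.1, -0.1, 0, 0, 0, 5.7, -0.1, -0.1, 0, 0, 0, 6, -0.1, -0.1, 0, 0, 0, 6.2, -0.1, -0.1, 0, 0, 0, 6.4, -0.1, -0.1, 0, 0, 0, 6.6, -0.1, -0.1, 0, 0, 0, 6.8, -0.1, -0.1, 0, 0, 0, 7, -0.1, -0.1, 0, 0, 0, 7.1, -0.1, -0.1, 0, 0, 0, 7.1, -0.1, -0.1, 0, 0, 0, 7.1, -0.1, -0.1, 0, 0, 0])

```text
time: 14.12
position: [0.521, 0.2884, 0.1096]
ee_rot: [96.9, 89.9, -83.2]
force: [0.0, 0.2, -0.6]
width: 0.0535
```

Run:
```python
from plan import *
st()
for n in ['side','scene']:
    c=cap(n);u,v=proj(c,[.52,.287,.08])[0].astype(int)
    a=c['img'][max(v-70,0):v+70,max(u-90,0):u+90];cv2.imwrite(f'pics/{n}8.png',cv2.resize(a,None,fx=4,fy=4,interpolation=cv2.INTER_CUBIC))
```

```text
{'time': 14.125, 'joints': [18.262, 36.389, 91.962, -0.101, 51.665, 108.398], 'position': [0.521, 0.288, 0.11], 'ee_rot': [96.881, 89.919, -83.193], 'force': [0.013, 0.165, -0.624], 'torque': [0.143, -0.054, 0.006], 'width': 0.053}
```

View pics/scene8.png

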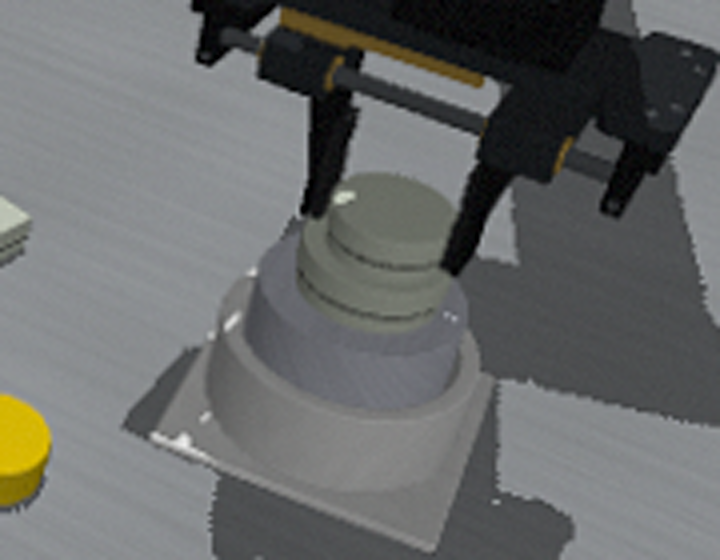

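The medium dish sits on the large one. I'll lower 1 mm more, then release.

Call:
play_rows(increments=[0.1, 0, 0, 0, 0, 0, 0.1, 0, 0, 0, 0, 0])

```text
time: 14.48
position: [0.521, 0.2884, 0.1085]
ee_rot: [96.3, 89.9, -83.8]
force: [0.8, 0.2, -0.2]
width: 0.0536
```

Call:
play_rows(increments=[0, 0, 0, 0, 0, 0, 0, 0, 0, 0, 0, 0, 0, 0, 0, 0, 0, 0, 0, 0, 0, 0, 0, 0], claw=0.55)

```text
time: 14.98
position: [0.5209, 0.2884, 0.1085]
ee_rot: [90.2, 89.9, -89.9]
force: [-0.4, 0.0, 0.3]
width: 0.0669
```

Call:
play_rows(increments=[-1.5, 0, 0, 0, 0, 0, -4, 0, 0, 0, 0, 0, -8, 0, 0, 0, 0, 0, -8, 0, 0, 0, 0, 0, -8, 0, 0, 0, 0, 0])

```text
time: 15.6
position: [0.5207, 0.2884, 0.189]
ee_rot: [104.8, 89.9, -75.2]
force: [0.1, -0.3, 0.3]
width: 0.0675
```

```bash
cat > stack.py <<'E'
from plan import *
def stack(bands):
    for n in ['side','scene','wrist']:
        c=cap(n);P=cloud(c);D=np.hypot(P[...,0]-.52,P[...,1]-.288)
        for a,b in bands:
            m=(D<.05)&(P[...,2]>a)&(P[...,2]<b)&(c['img'].min(-1)>90); Q=P[m]
            if len(Q)<20: continue
            (x,y),r=cv2.minEnclosingCircle((Q[:,:2]*1000).astype(np.float32));print(n,len(Q),'z',np.median(Q[:,2]).round(4),'c',round(x,1),round(y,1),round(r,1))
E
python3 - <<'E'
from stack import *
st();stack([(.115,.13),(.096,.106)])
plan(.513,-.063,.16);plan(.513,-.063,.10)
E
```

```text
{'time': 15.6, 'joints': [18.275, 30.205, 88.44, -0.087, 61.36, 108.39], 'position': [0.521, 0.288, 0.189], 'ee_rot': [104.83, 89.924, -75.243], 'force': [0.133, -0.273, 0.261], 'torque': [0.028, -0.018, -0.048], 'width': 0.067}
side 717 z 0.1202 c 517.2 289.7 27.8
side 296 z 0.0987 c 517.9 288.5 33.2
scene 498 z 0.1201 c 519.9 290.4 27.9
scene 263 z 0.0986 c 522.0 288.5 32.1
wrist 4838 z 0.1202 c 518.6 288.9 27.1
wrist 1552 z 0.0981 c 519.6 286.6 32.9
yaw -90.1 turn 0.0 shift cm [ 2.83 35.11  0.65] rv [-0.    0.13 -0.12] dist 35.2 rows>= 6.0
yaw -90.1 turn 0.0 shift cm [ 8.83 35.1   0.64] rv [-0.    0.13 -0.12] dist 36.2 rows>= 6.0
```

Medium on large is within about 2 mm, with the lid at 120 mm. Next, the small dish.

Call:
play_rows(increments=[2.8, 35.1, 0.65, 0, 0, 0, 2.8, 35.1, 0.65, 0, 0, 0, 2.8, 35.1, 0.65, 0, 0, 0, 2.8, 35.1, 0.65, 0, 0, 0, 2.8, 35.1, 0.65, 0, 0, 0, 8.8, 35.1, 0.65, 0, 0, 0, 8.8, 35.1, 0.65, 0, 0, 0, 8.8, 35.1, 0.65, 0, 0, 0, 8.8, 35.1, 0.65, 0, 0, 0])

```text
time: 16.88
position: [0.5135, -0.062, 0.1011]
ee_rot: [66.1, 89.9, -113.9]
force: [-0.6, 0.0, -0.3]
width: 0.0675
```

Run:
```python
from plan import *
st();plan(.513,-.063,.006)
c=cap('wrist');cv2.imwrite('pics/w9.png',c['img'])
print(proj(c,[[.513,-.063,.02]]))
P=cloud(c);D=np.hypot(P[...,0]-.513,P[...,1]+.063);m=(D<.05)&(abs(P[...,2]-.02)<.004);Q=P[m];print(len(Q),Q.min(0),Q.max(0))
```

```text
{'time': 16.875, 'joints': [-19.182, 32.722, 103.666, -0.216, 43.624, 70.959], 'position': [0.514, -0.062, 0.101], 'ee_rot': [66.066, 89.85, -113.919], 'force': [-0.613, 0.011, -0.255], 'torque': [0.072, -0.022, -0.004], 'width': 0.068}
yaw -90.0 turn 0.0 shift cm [9.51 0.08 0.04] rv [-0.    0.06 -0.14] dist 9.5 rows>= 2.0
[[282.95056315 217.60024737]]
2648 [ 0.49271889 -0.08699203  0.016072  ] [ 0.53412141 -0.0455355   0.02233713]
```

View pics/w9.png

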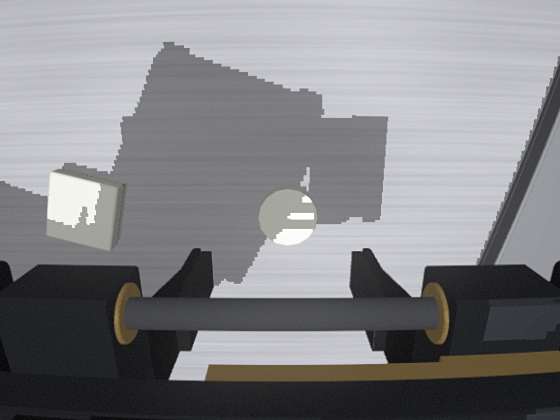

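The small dish is at (288,217), about 2 mm toward −y of the estimate, so I shift for that.

Call:
play_rows(increments=[5, 0.3, 0, 0, 0, 0, 8.2, 0.3, 0, 0, 0, 0, 9.6, 0.3, 0, 0, 0, 0, 9.6, 0.3, 0, 0, 0, 0, 9.6, 0.3, 0, 0, 0, 0])

```text
time: 17.55
position: [0.5147, -0.0651, 0.0066]
ee_rot: [119.9, 89.8, -60.0]
force: [-1.4, 0.5, -0.5]
width: 0.0677
```

Call:
play_rows(increments=[0, 0, 0, 0, 0, 0, 0, 0, 0, 0, 0, 0, 0, 0, 0, 0, 0, 0, 0, 0, 0, 0, 0, 0, 0, 0, 0, 0, 0, 0, 0, 0, 0, 0, 0, 0], claw=-1, squeeze=20)

```text
time: 18.3
position: [0.5149, -0.0654, 0.0069]
ee_rot: [124.0, 89.7, -56.0]
force: [-0.6, -0.9, 5.5]
width: 0.0414
```

Call:
play_rows(increments=[-3, 0, 0, 0, 0, 0, -6, 0, 0, 0, 0, 0, -10, 0, 0, 0, 0, 0, -18, 0, 0, 0, 0, 0, -18, 0, 0, 0, 0, 0, -18, 0, 0, 0, 0, 0, -18, 0, 0, 0, 0, 0])

```text
time: 19.18
position: [0.5133, -0.0642, 0.1855]
ee_rot: [80.8, 89.8, -99.1]
force: [-0.2, 0.1, -0.3]
width: 0.0415
```

Run:
```python
from lid import *
st();lid();plan(.5185,.289,.19)
c=cap('wrist');p=manip.get_obs()['position'];P=cloud(c);D=np.hypot(P[...,0]-p[0],P[...,1]-p[1])
m=(D<.04)&(abs(P[...,2]-p[2]-.013)<.006)&(c['img'].min(-1)>90);Q=P[m];print(len(Q),Q.min(0)-p,Q.max(0)-p,np.median(Q[:,2])-p[2])
```

```text
{'time': 19.175, 'joints': [-19.43, 24.922, 99.707, -0.188, 55.342, 70.605], 'position': [0.513, -0.064, 0.186], 'ee_rot': [80.809, 89.843, -99.12], 'force': [-0.181, 0.105, -0.294], 'torque': [0.091, 0.031, -0.017], 'width': 0.042}
[ 0.51326196 -0.06421918  0.18550606]
side 80 lid z - tcp z [0.00997604 0.01335468 0.01428909 0.01549571]
scene 148 lid z - tcp z [0.01082753 0.01305818 0.01362618 0.01422393]
yaw -89.9 turn 0.0 shift cm [ -0.57 -35.33  -0.57] rv [-0.    0.06 -0.14] dist 35.3 rows>= 6.0
4484 [-0.01011412 -0.02883707  0.0070097 ] [0.01911818 0.02981026 0.01797806] 0.012970788074436412
```

Call:
play_rows(increments=[-0.6, -35.4, -0.75, 0, 0, 0, -0.6, -35.4, -0.75, 0, 0, 0, -0.6, -35.4, -0.75, 0, 0, 0, -0.6, -35.4, -0.75, 0, 0, 0, -0.6, -35.4, -0.75, 0, 0, 0, -0.6, -35.4, -0.75, 0, 0, 0, -0.6, -35.4, -0.75, 0, 0, 0, -0.6, -35.4, -0.75, 0, 0, 0, -0.6, -35.4, -0.75, 0, 0, 0])

```text
time: 20.45
position: [0.5204, 0.2883, 0.1898]
ee_rot: [56.9, 89.8, -123.1]
force: [-0.1, 0.2, -1.0]
width: 0.0416
```

Run:
```python
from lid import *
st();plan(.5203,.289,.13);plan(.5203,.289,.1215)
c=cap('wrist');cv2.imwrite('pics/w10.png',c['img'])
```

```text
{'time': 20.45, 'joints': [18.308, 30.197, 88.298, -0.164, 61.686, 108.413], 'position': [0.52, 0.288, 0.19], 'ee_rot': [56.901, 89.769, -123.126], 'force': [-0.121, 0.165, -1.032], 'torque': [0.062, -0.01, -0.011], 'width': 0.042}
yaw -90.0 turn 0.0 shift cm [ 5.98 -0.09 -0.  ] rv [-0.    0.13 -0.19] dist 6.0 rows>= 1.0
yaw -90.0 turn 0.0 shift cm [ 6.83 -0.09 -0.01] rv [-0.    0.13 -0.19] dist 6.8 rows>= 2.0
```

View pics/w10.png

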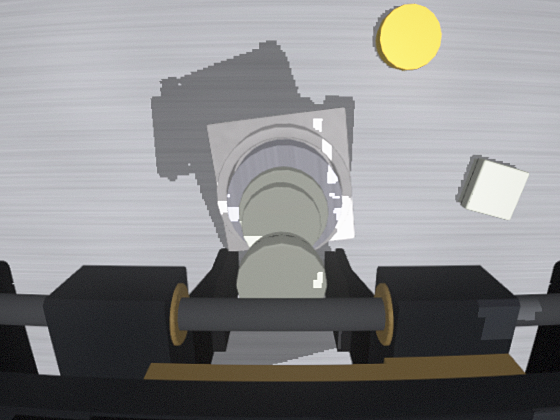

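The small dish is held level at (282,275), above the pile. Lowering.

Call:
play_rows(increments=[3, -0.1, 0, 0, 0, -0.1, 5.3, -0.1, 0, 0, 0, -0.1, 5.8, -0.1, 0, 0, 0, -0.1, 6, -0.1, 0, 0, 0, -0.1, 6.2, -0.1, 0, 0, 0, -0.1, 6.4, -0.1, 0, 0, 0, -0.1, 6.6, -0.1, 0, 0, 0, -0.1, 6.8, -0.1, 0, 0, 0, -0.1, 6.9, -0.1, 0, 0, 0, -0.1, 6.9, -0.1, 0, 0, 0, -0.1, 6.9, -0.1, 0, 0, 0, -0.1])

```text
time: 21.88
position: [0.5205, 0.2891, 0.1211]
ee_rot: [38.5, 89.9, -141.5]
force: [0.3, 0.4, -0.5]
width: 0.0413
```

Run:
```python
from plan import *
st()
for n in ['side','scene']:
    c=cap(n);u,v=proj(c,[.52,.287,.08])[0].astype(int)
    a=c['img'][max(v-70,0):v+70,max(u-90,0):u+90];cv2.imwrite(f'pics/{n}11.png',cv2.resize(a,None,fx=4,fy=4,interpolation=cv2.INTER_CUBIC))
```

```text
{'time': 21.875, 'joints': [18.33, 35.459, 91.48, -0.05, 53.17, 108.399], 'position': [0.521, 0.289, 0.121], 'ee_rot': [38.522, 89.884, -141.517], 'force': [0.332, 0.371, -0.537], 'torque': [0.05, -0.04, -0.051], 'width': 0.041}
```

View pics/scene11.png

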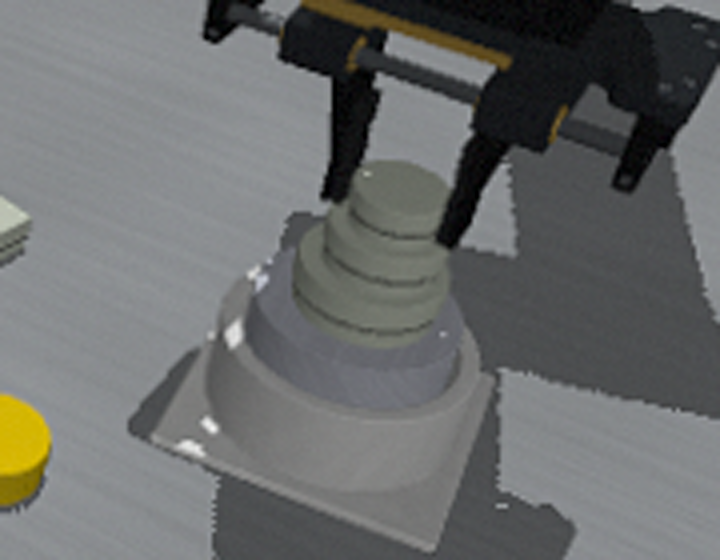

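The small dish is seated on the medium one. Releasing.

Call:
play_rows(increments=[0, 0, 0, 0, 0, 0, 0, 0, 0, 0, 0, 0, 0, 0, 0, 0, 0, 0, 0, 0, 0, 0, 0, 0], claw=0.3)

```text
time: 22.48
position: [0.5204, 0.2891, 0.1211]
ee_rot: [37.1, 89.9, -143.0]
force: [1.1, -0.3, -0.2]
width: 0.0565
```

Call:
play_rows(increments=[-1.5, 0, 0, 0, 0, 0, -4, 0, 0, 0, 0, 0, -8, 0, 0, 0, 0, 0, -8, 0, 0, 0, 0, 0, -8, 0, 0, 0, 0, 0])

```text
time: 23.1
position: [0.5203, 0.2891, 0.2015]
ee_rot: [40.5, 89.9, -139.5]
force: [-0.0, 0.4, -0.7]
width: 0.0564
```

Run:
```python
from stack import *
st();stack([(.13,.142),(.11,.12),(.088,.098)])
plan(.5185,.082,.16,-14);plan(.5185,.082,.10,-14);plan(.5185,.082,.1,76)
```

```text
{'time': 23.1, 'joints': [18.334, 29.365, 87.669, -0.046, 63.066, 108.396], 'position': [0.52, 0.289, 0.202], 'ee_rot': [40.52, 89.892, -139.521], 'force': [-0.045, 0.401, -0.696], 'torque': [0.038, 0.018, 0.028], 'width': 0.056}
side 444 z 0.1339 c 518.3 290.7 21.4
side 290 z 0.1139 c 517.8 290.1 27.2
side 320 z 0.092 c 518.6 288.2 32.8
scene 296 z 0.134 c 519.4 291.2 22.0
scene 231 z 0.1138 c 521.5 290.2 26.7
scene 284 z 0.0923 c 520.7 287.9 32.9
wrist 2932 z 0.1339 c 519.1 289.5 20.9
wrist 1262 z 0.1139 c 518.6 288.6 26.9
wrist 1402 z 0.0919 c 519.3 286.8 33.0
yaw -90.0 turn 76.0 shift cm [ 4.05 20.68  0.09] rv [-7.604e+01  2.800e-01  5.000e-02] dist 21.1 rows>= 8.0
yaw -90.0 turn 76.0 shift cm [10.05 20.67  0.07] rv [-7.604e+01  2.800e-01  5.000e-02] dist 23.0 rows>= 8.0
yaw -90.0 turn -14.0 shift cm [10.05 20.67  0.07] rv [13.95  0.22 -0.15] dist 23.0 rows>= 4.0
```

The pile is centred within about 2 mm, with lids at 92, 114 and 134 mm. Now the square dish, with the jaws turned to its sides.

Call:
play_rows(increments=[0, 10, 0, -10, 0, 0, 4, 20.7, 0.1, -20, 0, 0, 4, 20.7, 0.1, -30, 0, 0, 4, 20.7, 0.1, -40, 0, 0, 4, 20.7, 0.1, -50, 0, 0, 4, 20.7, 0.1, -60, 0, 0, 8, 20.7, 0.1, -70, 0, 0, 10, 20.7, 0.1, -76, 0.3, 0, 10, 20.7, 0.1, -76, 0.3, 0, 10, 20.7, 0.1, -76, 0.3, 0], claw=0.7)

```text
time: 24.5
position: [0.5185, 0.0817, 0.1006]
ee_rot: [-159.0, 90.0, 96.9]
force: [-0.5, 0.7, 0.2]
width: 0.0743
```

Run:
```python
from plan import *
st();plan(.5185,.082,.005,-14)
c=cap('wrist');cv2.imwrite('pics/w12.png',c['img'])
P=cloud(c);D=np.hypot(P[...,0]-.518,P[...,1]-.082);m=(D<.045)&(abs(P[...,2]-.022)<.005);Q=P[m]
print(cv2.minAreaRect((Q[:,:2]*1000).astype(np.float32)),len(Q))
```

```text
{'time': 24.5, 'joints': [-3.285, 33.164, 102.63, 0.07, 44.215, 10.796], 'position': [0.518, 0.082, 0.101], 'ee_rot': [-158.961, 89.95, 96.908], 'force': [-0.492, 0.716, 0.225], 'torque': [0.008, -0.062, -0.002], 'width': 0.074}
yaw -14.1 turn 0.1 shift cm [ 9.56 -0.   -0.02] rv [-0.13 -0.05  0.02] dist 9.6 rows>= 2.0
((517.688232421875, 81.12914276123047), (50.38868713378906, 50.191505432128906), 75.73828125) 4933
```

View pics/w12.png

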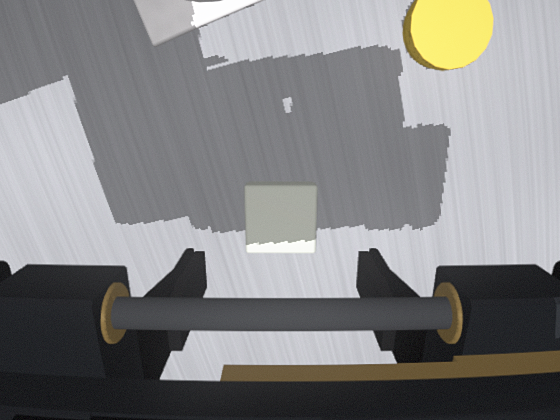

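The square dish lies at (281,218), square to the jaws. Grasping it.

Call:
play_rows(increments=[5, 0, 0, 0, 0, 0, 8.2, 0, 0, 0, 0, 0, 9.5, 0, 0, 0, 0, 0, 9.5, 0, 0, 0, 0, 0, 9.5, 0, 0, 0, 0, 0])

```text
time: 25.18
position: [0.52, 0.0818, 0.0073]
ee_rot: [114.3, 89.8, 10.2]
force: [0.1, 0.0, -0.3]
width: 0.074
```

Call:
play_rows(increments=[0, 0, 0, 0, 0, 0, 0, 0, 0, 0, 0, 0, 0, 0, 0, 0, 0, 0, 0, 0, 0, 0, 0, 0, 0, 0, 0, 0, 0, 0, 0, 0, 0, 0, 0, 0], claw=-1, squeeze=20)

```text
time: 25.92
position: [0.5196, 0.0818, 0.0076]
ee_rot: [118.4, 89.8, 14.3]
force: [-1.4, 0.8, 5.7]
width: 0.0498
```

Call:
play_rows(increments=[-3, 0, 0, 0, 0, 0, -6, 0, 0, 0, 0, 0, -10, 0, 0, 0, 0, 0, -10, 0, 0, 0, 0, 0, -10, 0, 0, 0, 0, 0])

```text
time: 26.55
position: [0.5188, 0.0818, 0.107]
ee_rot: [124.9, 89.9, 20.8]
force: [-0.3, -0.1, -1.1]
width: 0.0497
```

Run:
```python
from lid import *
st();lid();plan(.531,-.287,.1,-14)
# tray by depth
for n in ['side','scene']:
    c=load(n);P=cloud(c)
    m=(P[...,2]>.010)&(P[...,2]<.022)&(P[...,0]>.4)&(P[...,0]<.65)&(P[...,1]>-.4)&(P[...,1]<-.18)
    k,l,s,_=cv2.connectedComponentsWithStats(m.astype(np.uint8),connectivity=8);i=1+np.argmax(s[1:,4]);Q=P[l==i]
    print(n,cv2.minAreaRect((Q[:,:2]*1000).astype(np.float32)),len(Q))
```

```text
{'time': 26.55, 'joints': [-3.274, 32.529, 102.436, 0.069, 44.926, 10.791], 'position': [0.519, 0.082, 0.107], 'ee_rot': [124.91, 89.88, 20.796], 'force': [-0.305, -0.075, -1.115], 'torque': [0.001, -0.069, -0.02], 'width': 0.05}
[0.51879213 0.08176208 0.10695852]
side 316 lid z - tcp z [0.01438277 0.01533561 0.01641144 0.01731487]
scene 219 lid z - tcp z [0.0135038  0.0141816  0.01469326 0.01515662]
yaw -14.1 turn 0.1 shift cm [ 0.59 10.24 35.45] rv [-0.12 -0.05  0.02] dist 36.9 rows>= 6.0
side ((531.7041625976562, -299.0843811035156), (127.33715057373047, 183.46237182617188), 76.13170623779297) 610
scene ((531.9835205078125, -296.3304443359375), (124.54759979248047, 182.85165405273438), 75.66668701171875) 580
```

Call:
play_rows(increments=[0.6, 10.4, 36, 0, 0, 0, 0.6, 10.4, 36, 0, 0, 0, 0.6, 10.4, 36, 0, 0, 0, 0.6, 10.4, 36, 0, 0, 0, 0.6, 10.4, 36, 0, 0, 0, 0.6, 10.4, 36, 0, 0, 0, 0.6, 10.4, 36, 0, 0, 0, 0.6, 10.4, 36, 0, 0, 0, 0.6, 10.4, 36, 0, 0, 0])

```text
time: 27.78
position: [0.5305, -0.2905, 0.099]
ee_rot: [-128.7, 89.8, 127.2]
force: [0.4, -0.3, -0.8]
width: 0.05
```

Run:
```python
from lid import *
st();plan(.532,-.293,.012,-14)
c=cap('wrist');cv2.imwrite('pics/w13.png',c['img'])
```

```text
{'time': 27.775, 'joints': [-39.301, 37.888, 90.775, 0.065, 51.549, -25.315], 'position': [0.531, -0.29, 0.099], 'ee_rot': [-128.746, 89.782, 127.228], 'force': [0.363, -0.348, -0.81], 'torque': [-0.03, -0.09, -0.032], 'width': 0.05}
yaw -14.0 turn 0.0 shift cm [8.7  0.23 0.23] rv [-0.03 -0.14  0.17] dist 8.7 rows>= 2.0
```

View pics/w13.png

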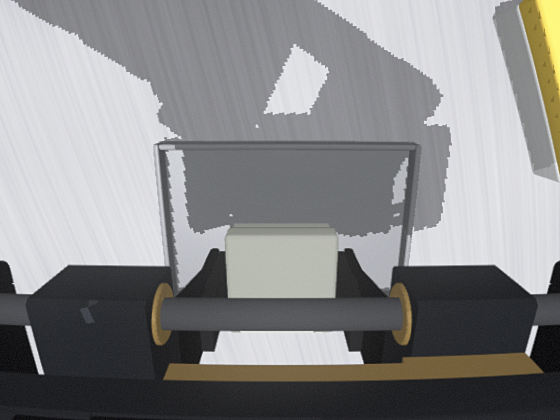

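The square dish is held level at (282,265), inside the tray walls (x 160–415). Lowering.

Call:
play_rows(increments=[4, 0.2, 0.2, 0, -0.1, 0.1, 6.5, 0.2, 0.2, 0, -0.1, 0.1, 7.5, 0.2, 0.2, 0, -0.1, 0.1, 7.9, 0.2, 0.2, 0, -0.1, 0.1, 8.2, 0.2, 0.2, 0, -0.1, 0.1, 8.5, 0.2, 0.2, 0, -0.1, 0.1, 8.7, 0.2, 0.2, 0, -0.1, 0.1, 8.7, 0.2, 0.2, 0, -0.1, 0.1])

```text
time: 28.82
position: [0.5322, -0.2929, 0.0124]
ee_rot: [-107.1, 90.0, 148.9]
force: [-0.3, -0.6, 0.5]
width: 0.0497
```

Run:
```python
from lid import *
st();lid()
```

```text
{'time': 28.825, 'joints': [-39.354, 45.619, 92.418, -0.004, 41.982, -25.339], 'position': [0.532, -0.293, 0.012], 'ee_rot': [-107.064, 89.981, 148.924], 'force': [-0.279, -0.63, 0.478], 'torque': [0.01, -0.04, -0.007], 'width': 0.05}
[ 0.53216814 -0.29288358  0.01244772]
side 212 lid z - tcp z [0.01378042 0.0153174  0.01649313 0.01749411]
scene 148 lid z - tcp z [0.01382279 0.01455305 0.01535875 0.01585968]
```

Call:
play_rows(increments=[0.1, 0, 0, 0, 0, 0, 0.15, 0, 0, 0, 0, 0, 0.15, 0, 0, 0, 0, 0])

```text
time: 29.3
position: [0.5323, -0.2931, 0.0116]
ee_rot: [49.0, 90.0, -55.0]
force: [-0.9, -0.0, 5.6]
width: 0.0498
```

It has touched the tray floor with about 6 N. Releasing and lifting clear.

Call:
play_rows(increments=[0, 0, 0, 0, 0, 0, 0, 0, 0, 0, 0, 0, 0, 0, 0, 0, 0, 0, 0, 0, 0, 0, 0, 0], claw=0.5)

```text
time: 29.8
position: [0.5323, -0.2929, 0.0114]
ee_rot: [-47.8, 90.0, -151.8]
force: [-0.4, -0.9, 0.9]
width: 0.0647
```

Call:
play_rows(increments=[-1.5, 0, 0, 0, 0, 0, -4, 0, 0, 0, 0, 0, -9, 0, 0, 0, 0, 0, -15, 0, 0, 0, 0, 0, -20, 0, 0, 0, 0, 0, -20, 0, 0, 0, 0, 0, -20, 0, 0, 0, 0, 0])

```text
time: 30.68
position: [0.5318, -0.2926, 0.2118]
ee_rot: [-80.8, 90.0, 175.2]
force: [-0.2, 0.2, -0.3]
width: 0.0653
```

Run:
```python
from stack import *
from meas import top
st();stack([(.13,.142),(.11,.12),(.088,.098)])
for n in ['side','scene','wrist']:
    c=cap(n);P=cloud(c);cv2.imwrite(f'pics/{n}14.png',c['img'])
    D=np.hypot(P[...,0]-.532,P[...,1]+.293)
    m=(D<.045)&(abs(P[...,2]-.026)<.005)&(c['img'].min(-1)>90);Q=P[m]
    if len(Q)>20: print(n,'square',np.median(Q[:,2]),cv2.minAreaRect((Q[:,:2]*1000).astype(np.float32)))
    m=(P[...,2]>.010)&(P[...,2]<.0215)&(P[...,0]>.4)&(P[...,0]<.65)&(P[...,1]>-.4)&(P[...,1]<-.18)&(c['img'].max(-1)<110)
    Q=P[m]
    if len(Q)>20: print(n,'tray',cv2.minAreaRect((Q[:,:2]*1000).astype(np.float32)),len(Q))
    for k,(x,y,h) in dict(bottle=(.755,.204,.095),tip=(.752,-.24,.052),counter=(.79,-.0085,.032)).items():
        D=np.hypot(P[...,0]-x,P[...,1]-y);m=(D<.085)&(abs(P[...,2]-h)<.006);Q=P[m]
        if len(Q)>20: print(n,k,cv2.minAreaRect((Q[:,:2]*1000).astype(np.float32)))
```

```text
{'time': 30.675, 'joints': [-39.354, 29.519, 85.426, -0.008, 65.066, -25.343], 'position': [0.532, -0.293, 0.212], 'ee_rot': [-80.775, 89.988, 175.218], 'force': [-0.156, 0.156, -0.29], 'torque': [-0.008, -0.021, -0.001], 'width': 0.065}
side 445 z 0.1338 c 518.8 290.4 21.7
side 277 z 0.1141 c 518.0 290.2 27.0
side 314 z 0.0922 c 518.3 288.1 32.6
scene 306 z 0.1339 c 519.6 290.5 22.1
scene 238 z 0.114 c 520.1 290.7 26.8
scene 290 z 0.0922 c 521.0 288.3 32.8
side square 0.02711487373788879 ((531.4962158203125, -294.0146789550781), (53.54472351074219, 53.486549377441406), 75.75836944580078)
side tray ((531.6419677734375, -298.36578369140625), (127.29454803466797, 182.28016662597656), 75.28978729248047) 605
side bottle ((753.6587524414062, 205.2179718017578), (23.240863800048828, 22.919567108154297), 21.22583770751953)
side tip ((751.1705322265625, -240.06739807128906), (87.83121490478516, 130.37803649902344), 10.403568267822266)
side counter ((790.3046264648438, -9.099716186523438), (80.37335205078125, 133.39633178710938), 3.412775754928589)
scene square 0.026135064326342383 ((532.0449
[... 213 characters left out ...]
 bottle ((756.2921142578125, 204.8386688232422), (22.500856399536133, 22.38663673400879), 75.07453155517578)
scene tip ((751.443603515625, -239.25421142578125), (88.70214080810547, 124.39595031738281), 9.102688789367676)
scene counter ((790.4111938476562, -8.139396667480469), (78.89491271972656, 130.2001953125), 3.3827853202819824)
wrist square 0.026191766599430677 ((532.2871704101562, -294.14044189453125), (49.991329193115234, 50.03363800048828), 75.78448486328125)
wrist tray ((533.8506469726562, -298.1853332519531), (117.95320129394531, 178.1549835205078), 76.27891540527344) 1971
wrist tip ((750.2636108398438, -242.5688934326172), (87.94026184082031, 122.46997833251953), 9.196263313293457)
```

View pics/scene14.png

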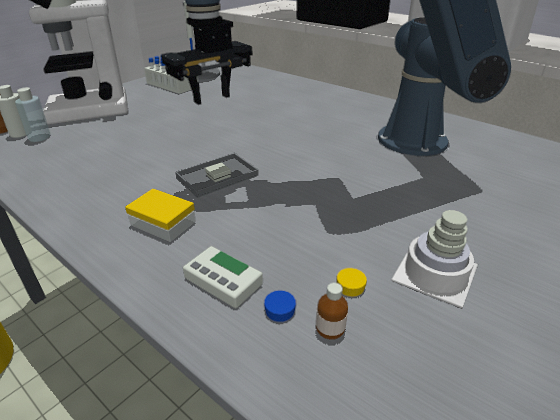

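View pics/wrist14.png

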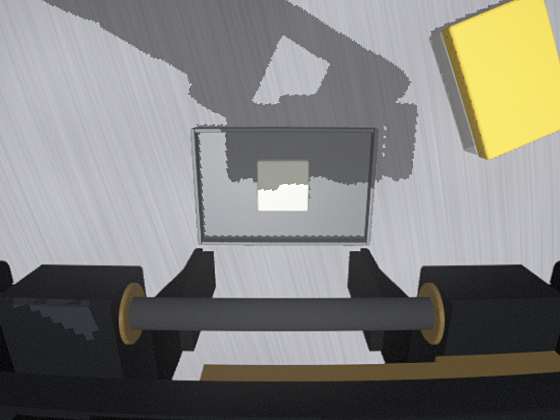

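The scene view shows the pile on the lift at (450,240) and the square dish in the tray at (218,172). The wrist view puts the square dish at (283,185), flat in the middle of the tray. The robot is clear and the bystanders have not moved, so I'm handing in.

Run:
```python
from bench import manip
print(manip.job_done())
```

```text
the job is handed in; nothing more can be done
None
```

All four dishes are put away and the job is handed in at about 31 s of the 96 s allowed; no verdict was reported. The round dishes are piled large, medium, small on the lift platform. The square dish lies flat in the grey tray.

**Last checks:**
- **Pile:** each dish is within about 2–3 mm of centre over what is below it. The lids are at 92, 114 and 134 mm, which fits full contact between the dishes.
- **Square dish:** it is about 5 mm from the tray centre, with its lid at 26–27 mm, so it rests on the tray floor.
- **Bystanders:** the bottle, tip box and cell counter measure within 2 mm of their starting places. The blue and yellow look-alikes were never touched.

**Disagreements:** the side and scene cameras differed from each other by 1–3 mm, within their roughly 2 mm calibration. The small dish was about 3 mm off my first estimate in the wrist view, and I corrected for that before grasping it. While each dish was being gripped on the bench, the force sensor read 5–7 N upward. I did not find the cause, but the dishes were not visibly disturbed.

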